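# Swap a transport spacer for the spare module in a packed rack

### The job

One place in the packed row of aluminium modules is filled by a plain plastic spacer with a round knob: lift it out and leave it in the shallow grey tray. Then pull the spare module out of its sprung black cradle and set it, without dropping it, into the opened place, upright and fully down on the rack's floor, with its brass connectors pointing the same way as its neighbours'. Do not disturb the other modules in the row or the bottle, screwdriver, black box and jar standing about.

Things in the scene. Friction and masses are not known exactly. Their poses are not given: they have to be found in the camera images.
- spare_mid (a point): Spare module, upright bare aluminium slab 95 mm tall; point half-way up its centre line, z up. Body 70 (x) x 24 (y) mm, 60 tall (lowest 5 mm a foot 66 x 20); on its top a central lifting lug 30 (x) x 10 (y) x 35 mm tall. Two brass connectors stick 8 mm out of its -x end, 40 and 53 mm up. About 200 g. Starts in the cradle, axes as the cradle's, underside 8 mm above the work surface.
- cradle: Black plastic cradle, fixed, 116 (x) x 84 (y) x 38 mm tall, origin mid underside. Its central pocket, 74 mm long (x), 30 mm deep, holds the spare's lower half, nipped in y by two sprung steel jaws (about 4 N each): pulling it straight up takes about 10 N with its weight. The lug and the top 30 mm of the body stand out.
- rack: Aluminium rack, fixed, 98 (x) x 184 (y) mm, origin mid underside, floor 8 mm up. Six places at 26 mm pitch: y = -65 to 65 mm. End walls: inner faces y = +-79, tops 54 mm up. Low lips leave a channel 74 mm long in x. Five places hold modules like the spare, one the spacer, all with their length along the rack's x; connectors stick out on its -x side.
- place (a point): The place to be filled, where the spacer stands at the start: mid point on the rack's floor (a flat brass strip lies there), axes as the rack's. Once open it is about 28 mm wide in y between the neighbours (or neighbour and end wall). It does not move in a run.
- spacer_mid (a point): Spacer: plain grey plastic block as long and thick as the modules, with a round knob and no connectors, 95 mm tall; point half-way up its centre line, z up. Body 70 (x) x 24 (y) mm, 58 tall; on its top a central upright round knob, 24 mm diameter, 37 mm tall. About 110 g. Stands loose on the rack's floor, axes as the rack's.
- tray: Shallow grey open parts tray, fixed, empty, 130 mm (x) by 120 mm (y) by 30 mm tall, walls and floor 4 mm thick; origin in the middle of its underside.
- n1_mid (a point): A neighbour module standing loose in the rack, same shape and size as the spare (70 x 24 mm, 60 mm body plus 35 mm lug). Point half-way up its 95 mm height, on its centre line. Stands about 2 mm from whatever is next to it. Leave it where it is.
- n2_mid (a point): A neighbour module standing loose in the rack, same shape and size as the spare (70 x 24 mm, 60 mm body plus 35 mm lug). Point half-way up its 95 mm height, on its centre line. Stands about 2 mm from whatever is next to it. Leave it where it is.
- n3_mid (a point): A neighbour module standing loose in the rack, same shape and size as the spare (70 x 24 mm, 60 mm body plus 35 mm lug). Point half-way up its 95 mm height, on its centre line. Stands about 2 mm from whatever is next to it. Leave it where it is.
- n4_mid (a point): A neighbour module standing loose in the rack, same shape and size as the spare (70 x 24 mm, 60 mm body plus 35 mm lug). Point half-way up its 95 mm height, on its centre line. Stands about 2 mm from whatever is next to it. Leave it where it is.
- n5_mid (a point): A neighbour module standing loose in the rack, same shape and size as the spare (70 x 24 mm, 60 mm body plus 35 mm lug). Point half-way up its 95 mm height, on its centre line. Stands about 2 mm from whatever is next to it. Leave it where it is.
- bottle: Bystander: white plastic bottle, 46 mm diameter, 130 mm tall, standing loose; origin in the middle of its underside.
- driver: Bystander: screwdriver lying loose, 190 mm long along its x.
- monitor: Bystander: black box with a yellow panel, 60 x 95 x 28 mm, loose; origin in the middle of its underside.
- jar: Bystander: small clear jar, 48 mm diameter, 55 mm tall, loose; origin in the middle of its underside.
- spare_con (a point): Tip of the spare module's upper connector: on its -x side, 43 mm from its vertical centre line, 53 mm above its underside.
There are look-alikes about, which are no part of the job. What is shaped like the part that bears spacer_mid but blue is not meant. What is shaped like the tray but brown is not meant.

How it is judged:
By the outcome, as a careful person would: the job done as asked, in the order asked, and still so for the second after the job is handed in, with the robot touching nothing.
It also fails if it takes over 72 s, if anything falls off the work surface, if the arm or the gripper's body presses on something with over 40 N, if the wrist force passes 120 N, or if a joint passes its speed limit or range.

### The arm

A 6-joint arm with a two-finger parallel gripper is mounted at the origin on the work surface. World frame = base frame: x ahead of the robot, y to its left, z up, the work surface at z = 0. Lengths are in m, angles in rad, forces in N, time in s.
With the tool pointing down it reaches from about 0.275 to 0.75 m from the base axis. Payload 10.2 kg.
Tool frame: the origin (TCP) lies at the very end of the fingers, on their centre line; the grasp point (between the pads) lies 19 mm behind it; z points along the fingers, y is the direction in which the jaws open and shut (so a half turn about z gives the same grasp; the last joint's range is limited). The gripper opens to 85 mm and grips with 20 to 120 N. Pads are 22 mm wide; open, the fingers measure 114 mm over their backs; the gripper's body (76 mm by 85 mm) begins 54 mm behind the grasp point. The pads swing forward as they close: fully open they stand 13 mm farther back than shut.
Start: joints at [-1.4, 0.313, 1.498, -0, 1.331, -0.223], TCP at [0.201, -0.485, 0.231] pointing down, gripper open.
Joint ranges: [-2.94, 2.94], [-0.97, 2.17], [0.19, 2.56], [-1.23, 4.37], [0.02, 3.11], [-2.88, 2.88]. Speed limits (rad/s): [2.39, 2.39, 3.01, 3.14, 3.14, 3.14].

### API

Orientations are given as a unit quaternion [x, y, z, w].
In Python, from bench import manip, grab_frame gives the robot as it stands.
- The arm moves only by the tool jog_arm, never from a script. Its argument "increments" is a list of rows, each an object of numbers: "x", "y", "z": the shift along the tool's x, y, z in cm; "wx", "wy", "wz": the turn, a rotation vector about the tool's x, y, z in degrees. In form: [{"x": .., "y": .., "z": .., "wx": .., "wy": .., "wz": ..}, ...]. A call has 1 to 20 rows; each row is the pose to reach, as a shift and turn from the pose commanded when the call began, along the tool's axes at that moment; what a row does not reach only later rows make up. A row lasts 1/8 s, in which the tool goes at most 62.5 mm and 10.7 degrees, less where a joint would pass 70% of its speed; a pose out of reach is approached as far as the arm can. A call with a gripper value outside its range is refused whole. "fingers" is the opening, from 0 (shut) to 1 (fully open), set as the call begins (left out, the last holds). The fingers move at their own pace and stop on an object; "force" is the grip in N (left out, the last holds). Time passes only in rows, so rows that repeat a pose let the fingers close. It gives the time, the measured TCP pose, the force and the opening at its end, in the units of the state.
- manip.state(): the state, without advancing time (a new reading comes with each control period).
- grab_frame(name): name is "side" or "top" or "wrist"; returns a dict with "pixels" (384x512x3 uint8, red, green, blue), "fovy" (degrees; the focal length in pixels is half the picture's height over the tangent of half this angle, whatever the lens; pixels are square), "cx", "cy" (the principal point, pixels), "origin" and "orientation" of the camera in the world; the wrist camera has in their place "mount" (4x4, takes a point from camera to tool coordinates, whose origin is the TCP and whose axes are the flange's). Camera axes: x right, y up, looking along -z (the intrinsics and any distortion apply to the point x, -y, -z); pixel columns grow to the right and rows downward; lengths in m; the calibration is good to about 2 mm. A picture is of the moment at which its call begins: read the wrist's pose just before it. There is no depth.
- manip.hand_in(): hands the job in, once; it reports no verdict.
The state is a dict: "time_s": time; "joint_pos": joint angles; "qvel": joint speeds; "effort": joint torques, N m; "eef_pos": TCP position; "eef_rot": TCP orientation; "wrist_force": force on the tool from outside, world axes, zero at the start; "torque": the same for the moment, N m; "gripper_width": finger opening in m.
Only numpy, scipy, OpenCV 4.12 (cv2) and the standard library are available. Lean on these libraries where they do the work, as an engineer would, in place of code of your own. Each camera call takes 0.05 s, during which the arm holds its last target.

## Working session

There is one attempt and no reset: what is moved stays moved. The work goes in short steps, Python scripts to look and compute and a tool call to move; the robot and the scene stay as the last step left them, time stands still between calls to the robot, and variables do not carry over. Pictures are saved under pics/ and viewed, and the job is handed in when it is done.

Besides the shell and the picture viewer there is one more tool, called after ">>>" by a JSON object that holds its "name" and its "arguments". jog_arm: Moves the arm, as the interface text tells. Its arguments: {"type":"object","properties":{"increments":{"type":"array"},"fingers":{"type":"number"},"force":{"type":"number"}},"required":["increments"]}

```bash
mkdir -p pics; ls; cat > h.py <<'E'
import numpy as np, cv2
from bench import manip, grab_frame
from scipy.spatial.transform import Rotation as R
def grab(n,fn):
    s=manip.state(); f=grab_frame(n)
    cv2.imwrite('pics/'+fn+'.png',f['pixels'][:,:,::-1])
    import pickle; pickle.dump((s,f),open(fn+'.pkl','wb'))
    return s,f
E
python3 - <<'E'
from h import *
for n in ['side','top','wrist']:
    s,f=grab(n,n+'0')
    print(n,{k:(v if k!='pixels' else v.shape) for k,v in f.items()})
print(s)
E
```

```text
pics
side {'pixels': (384, 512, 3), 'fovy': 49.99457324259568, 'cx': 259.98672418177665, 'cy': 188.76149312242157, 'origin': array([0.12970528, 0.77775627, 0.64985882]), 'orientation': array([-0.11851631,  0.45630991,  0.85921171, -0.19872187])}
top {'pixels': (384, 512, 3), 'fovy': 47.782500317059274, 'cx': 254.07614854320718, 'cy': 190.68016439600203, 'origin': array([0.32600309, 0.02538179, 1.13448532]), 'orientation': array([ 0.07608865, -0.0695226 , -0.66732754,  0.73759818])}
wrist {'pixels': (384, 512, 3), 'fovy': 66.30639293177877, 'cx': 256.5411252524657, 'cy': 193.2202420672509, 'mount': array([[ 2.65618788e-04,  9.44634084e-01,  3.28125550e-01,
         8.39895891e-02],
       [ 9.99999545e-01,  4.95602792e-05, -9.52181248e-04,
        -9.18594332e-04],
       [-9.15724855e-04,  3.28125654e-01, -9.44633641e-01,
        -1.42106363e-01],
       [ 0.00000000e+00,  0.00000000e+00,  0.00000000e+00,
         1.00000000e+00]])}
{'time_s': 0.1, 'joint_pos': array([-1.40041826e+00,  3.13350803e-01,  1.49834226e+00,  1.21228942e-06,
        1.33099677e+00, -2.23394840e-01]), 'qvel': array([ 0.00160337, -0.00162781, -0.00154563, -0.00156751, -0.00030543,
       -0.00170333]), 'effort': array([ 2.42285874e-03, -4.12902725e+01, -2.60141104e+01, -1.65909255e-04,
        3.05019115e-03,  6.98387737e-06]), 'eef_pos': array([ 0.20138229, -0.4845988 ,  0.23082153]), 'eef_rot': array([ 9.80680274e-01,  1.95616716e-01,  1.51290553e-05, -5.48381925e-04]), 'wrist_force': array([-0.29418927, -0.54214092,  0.22890314]), 'torque': array([-0.05694991,  0.00944102,  0.03124753]), 'gripper_width': 0.08523219840341136}
```

View pics/side0.png

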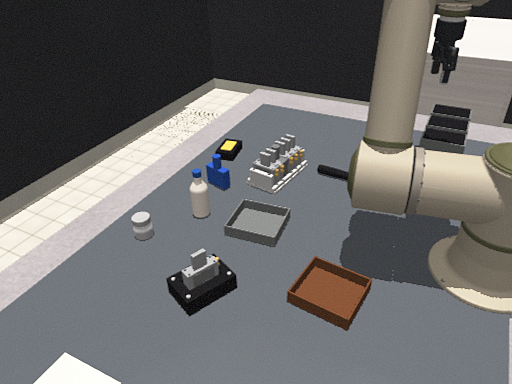

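View pics/top0.png

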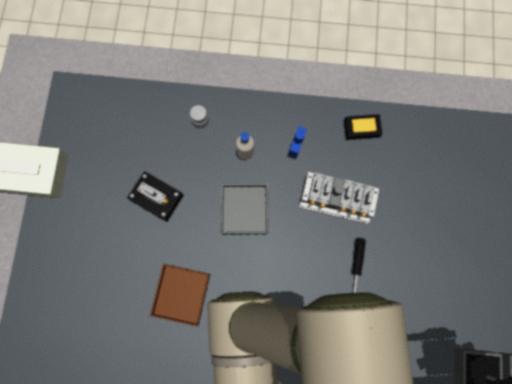

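View pics/wrist0.png

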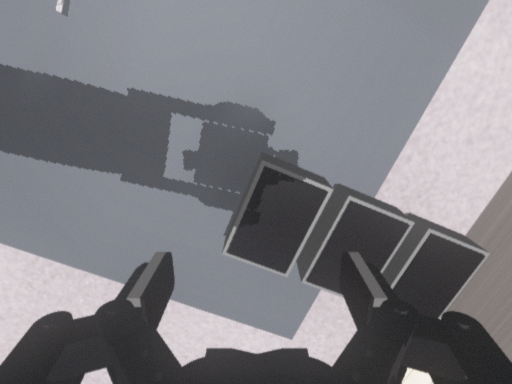

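Side view: rack at (278,165), cradle at (202,280), grey tray at (258,222), blue look-alike at (218,173) and brown tray at (330,292). Top view: rack at (340,197), cradle at (156,196), grey tray at (244,209), blue decoy at (298,142) and brown tray at (181,294). Next I'll look at close crops.

```bash
cat >> h.py <<'E'
import pickle
def load(fn): return pickle.load(open(fn+'.pkl','rb'))
def cam(sf):
    s,f=sf
    if 'mount' in f:
        T=np.eye(4);T[:3,:3]=R.from_quat(s['eef_rot']).as_matrix();T[:3,3]=s['eef_pos']
        M=T@f['mount']; return f,M[:3,:3],M[:3,3]
    return f,R.from_quat(f['orientation']).as_matrix(),np.array(f['origin'])
def foc(f): return 192/np.tan(np.radians(f['fovy']/2))
def ray(sf,uv):
    f,Rm,o=cam(sf);F=foc(f)
    d=Rm@np.array([(uv[0]-f['cx'])/F,-(uv[1]-f['cy'])/F,-1]);return o,d
def onz(sf,uv,z):
    o,d=ray(sf,uv);return o+d*(z-o[2])/d[2]
def proj(sf,p):
    f,Rm,o=cam(sf);F=foc(f);c=Rm.T@(np.array(p)-o)
    return np.array([f['cx']+F*c[0]/-c[2],f['cy']-F*c[1]/-c[2]])
def crop(fn,out,x0,y0,x1,y1,k):
    im=cv2.imread('pics/'+fn+'.png')[y0:y1,x0:x1]
    cv2.imwrite('pics/'+out+'.png',cv2.resize(im,None,fx=k,fy=k,interpolation=cv2.INTER_CUBIC))
E
python3 - <<'E'
from h import *
crop('top0','c_top',290,115,390,235,5)
crop('side0','c_side',200,120,320,200,6)
crop('top0','c_crad',120,160,200,230,7)
t=load('top0')
for n,uv,z in [('rack',(340,197),.06),('cradle',(156,196),.04),('tray',(244,209),.03),('spare',(155,196),.1)]: print(n,onz(t,uv,z))
E
```

```text
rack [ 0.55552918 -0.1708006   0.06      ]
cradle [0.51513196 0.29679889 0.04      ]
tray [0.50567727 0.06839523 0.03      ]
spare [0.50452105 0.28433861 0.1       ]
```

View pics/c_top.png

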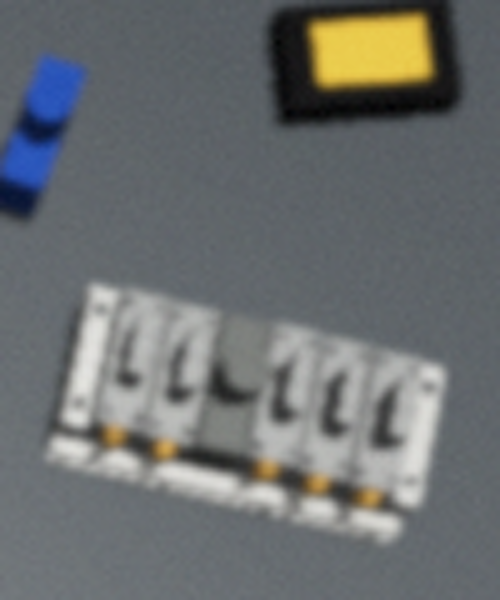

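View pics/c_side.png

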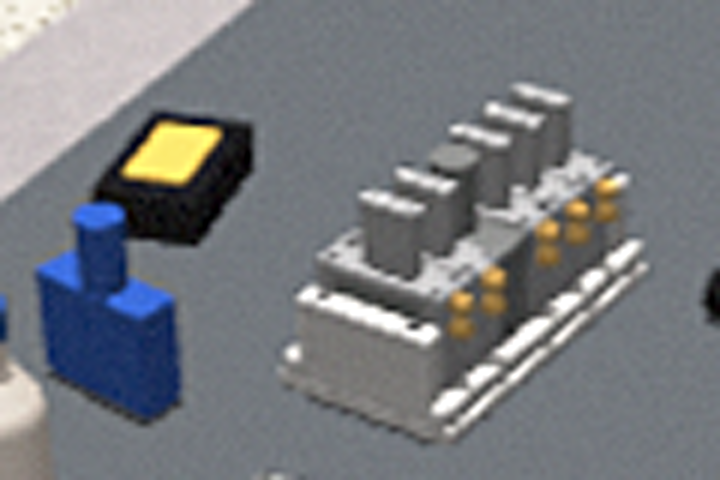

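View pics/c_crad.png

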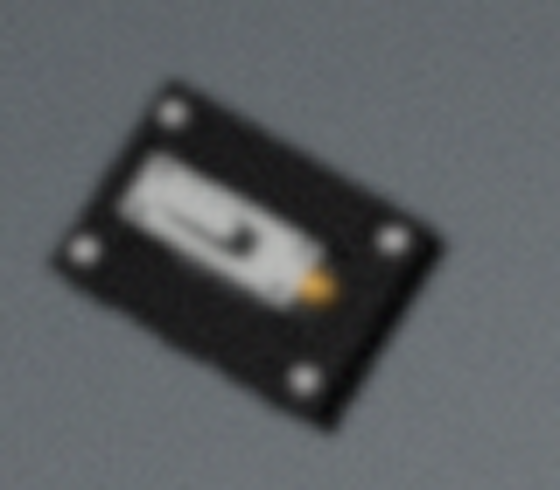

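The spacer candidates in the top view are the grey block in the row's third place (≈(336,188)) and the loose blue one at (298,142). I choose the grey one in the row. The crop confirms it: grey, round knob, no connectors. The spare's connectors point to the lower right at (165,201), and the row's point down.

```bash
python3 - <<'E'
from h import *
def gold(sf,box,amin=3):
    im=sf[1]['pixels'];hsv=cv2.cvtColor(im,cv2.COLOR_RGB2HSV)
    m=cv2.inRange(hsv,(10,90,90),(28,255,255));mm=np.zeros_like(m);x0,y0,x1,y1=box;mm[y0:y1,x0:x1]=m[y0:y1,x0:x1]
    n,_,st,c=cv2.connectedComponentsWithStats(mm)
    return [(c[i],st[i,4]) for i in range(1,n) if st[i,4]>=amin]
t=load('top0')
g=gold(t,(295,170,390,235))
P=np.array([onz(t,c,.061) for c,a in g]);print(g);print(P)
d=P[-1]-P[0] if len(P)>1 else 0
print('row dir deg',np.degrees(np.arctan2(d[1],d[0])))
for c,a in gold(t,(120,160,200,235)): print('spare',c,onz(t,c,.061))
k=lambda u,v:(290+u/5,115+v/5)
print('knob top ~',onz(t,k(243,358),.103))
for u,v in [(92,285),(445,365),(412,508),(60,415)]: print(onz(t,k(u,v),.054))
im=t[1]['pixels'][160:235,120:200]
m=(im.max(2)<55).astype('uint8');n,l,st,c=cv2.connectedComponentsWithStats(m)
i=1+st[1:,4].argmax();pts=np.argwhere(l==i)[:,::-1]+[120,160]
r=cv2.minAreaRect(pts.astype('float32'));print(r)
for b in cv2.boxPoints(r): print(onz(t,b,.038))
im=t[1]['pixels']
kk=lambda u,v:(120+u/7,160+v/7)
for u,v in [(172,112),(393,240),(304,380),(84,250)]: print('screw',onz(t,kk(u,v),.038))
for n,uv,z in [('bottle',(245,138),.13),('jar',(198,112),.055),('mon',(364,124),.028),('blue',(298,141),.06)]: print(n,onz(t,uv,z))
# tray
hsv=cv2.cvtColor(im,cv2.COLOR_RGB2HSV)
for uv in [(224,186),(267,186),(267,234),(222,233)]: print('tray',onz(t,uv,.03))
E
```

```text
[(array([312.23529412, 201.70588235]), np.int32(17)), (array([322.33333333, 204.5       ]), np.int32(18)), (array([342.83333333, 208.66666667]), np.int32(18)), (array([352.88235294, 211.41176471]), np.int32(17)), (array([363.1875, 214.    ]), np.int32(16))]
[[ 0.53627836 -0.10177613  0.061     ]
 [ 0.53169107 -0.12755509  0.061     ]
 [ 0.52623628 -0.17945908  0.061     ]
 [ 0.52178907 -0.20492312  0.061     ]
 [ 0.51781402 -0.23094033  0.061     ]]
row dir deg -98.13545516467774
spare [164.88888889 200.44444444] [0.50244324 0.26766341 0.061     ]
knob top ~ [ 0.57179162 -0.15802568  0.103     ]
[ 0.61409143 -0.08718422  0.054     ]
[ 0.59011281 -0.26951958  0.054     ]
[ 0.5147691  -0.25600028  0.054     ]
[ 0.54459284 -0.07606152  0.054     ]
((155.21243286132812, 196.20726013183594), (46.35612487792969, 32.39170837402344), 30.25643539428711)
[0.50148959 0.37050878 0.038     ]
[0.57923475 0.33999689 0.038     ]
[0.5280133  0.22779171 0.038     ]
[0.45180945 0.25946592 0.038     ]
screw [0.56503844 0.33461552 0.038     ]
screw [0.52512934 0.24626333 0.038     ]
screw [0.47022099 0.27147212 0.038     ]
screw [0.51004367 0.35894203 0.038     ]
bottle [0.66339237 0.08032558 0.13      ]
jar [0.74785164 0.21559769 0.055     ]
mon [ 0.76909036 -0.22915736  0.028     ]
blue [ 0.69254337 -0.05355225  0.06      ]
tray [0.56091031 0.1266625  0.03      ]
tray [0.57211905 0.01502702 0.03      ]
tray [0.44732059 0.00329484 0.03      ]
tray [0.43840655 0.11776195 0.03      ]
```

```bash
cat >> h.py <<'E'
def rowto(p,a_deg,ref=None):
    """shift (cm) & rotvec (deg) in tool axes to reach pos p, tool pointing down with tool-x at a_deg"""
    s=manip.state() if ref is None else ref
    R0=R.from_quat(s['eef_rot']);a=np.radians(a_deg)
    Rt=R.from_matrix(np.array([[np.cos(a),np.sin(a),0],[np.sin(a),-np.cos(a),0],[0,0,-1]]))
    d=R0.inv().apply(np.array(p)-s['eef_pos'])*100; w=np.degrees((R0.inv()*Rt).as_rotvec())
    print('t',round(s['time_s'],2),'d cm',d.round(3),'w',w.round(2)); 
def st():
    s=manip.state();M=R.from_quat(s['eef_rot']).as_matrix()
    print('t %.2f'%s['time_s'],s['eef_pos'].round(4),'a',round(np.degrees(np.arctan2(M[1,0],M[0,0])),2),'z',M[:,2].round(4),'F',s['wrist_force'].round(1),'w',round(s['gripper_width'],4))
E
python3 - <<'E'
from h import *
st();rowto([.565,-.165,.26],81.9)
E
```

```text
t 0.15 [ 0.2014 -0.4846  0.2309] a 22.57 z [-1.e-04  1.e-03 -1.e+00] F [0.  0.7 0.1] w 0.0853
t 0.15 d cm [ 45.84  -15.566  -2.887] w [-4.000e-02 -4.000e-02 -5.933e+01]
```

>>> {"name": "jog_arm", "arguments": {"increments": [{"x":5.8,"y":-2,"z":-0.4,"wz":-7.4},{"x":11.5,"y":-3.9,"z":-0.7,"wz":-14.8},{"x":17.2,"y":-5.8,"z":-1.1,"wz":-22.2},{"x":23,"y":-7.8,"z":-1.4,"wz":-29.7},{"x":28.7,"y":-9.7,"z":-1.8,"wz":-37},{"x":34.4,"y":-11.7,"z":-2.2,"wz":-44.5},{"x":40,"y":-13.6,"z":-2.5,"wz":-52},{"x":44,"y":-15,"z":-2.9,"wz":-57},{"x":45.8,"y":-15.6,"z":-2.9,"wz":-59.3},{"x":45.8,"y":-15.6,"z":-2.9,"wz":-59.3},{"x":45.8,"y":-15.6,"z":-2.9,"wz":-59.3},{"x":45.8,"y":-15.6,"z":-2.9,"wz":-59.3}]}}

```text
schema error: expected keys x, y, z, wx, wy, wz
```

```bash
python3 - <<'E'
from h import *
st();grab('wrist','w1');grab('top','top1');grab('side','side1')
E
```

```text
t 0.15 [ 0.2014 -0.4846  0.2309] a 22.57 z [-1.e-04  1.e-03 -1.e+00] F [0.  0.7 0.1] w 0.0853
```

View pics/w1.png

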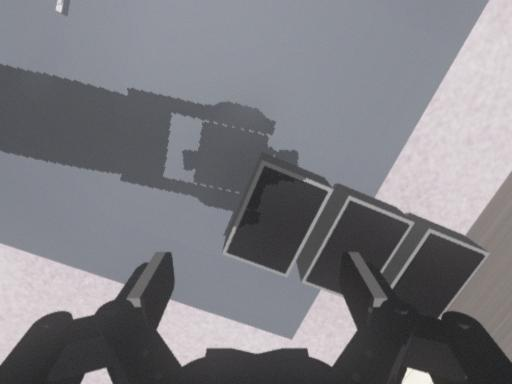

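The call was refused because every row needs all six keys. I'll resend it with them filled in.

>>> {"name": "jog_arm", "arguments": {"increments": [{"x":5.8,"y":-2,"z":-0.4,"wx":0,"wy":0,"wz":-7.4},{"x":11.5,"y":-3.9,"z":-0.7,"wx":0,"wy":0,"wz":-14.8},{"x":17.2,"y":-5.8,"z":-1.1,"wx":0,"wy":0,"wz":-22.2},{"x":23,"y":-7.8,"z":-1.4,"wx":0,"wy":0,"wz":-29.7},{"x":28.7,"y":-9.7,"z":-1.8,"wx":0,"wy":0,"wz":-37},{"x":34.4,"y":-11.7,"z":-2.2,"wx":0,"wy":0,"wz":-44.5},{"x":40,"y":-13.6,"z":-2.5,"wx":0,"wy":0,"wz":-52},{"x":44,"y":-15,"z":-2.9,"wx":0,"wy":0,"wz":-57},{"x":45.8,"y":-15.6,"z":-2.9,"wx":0,"wy":0,"wz":-59.3},{"x":45.8,"y":-15.6,"z":-2.9,"wx":0,"wy":0,"wz":-59.3},{"x":45.8,"y":-15.6,"z":-2.9,"wx":0,"wy":0,"wz":-59.3},{"x":45.8,"y":-15.6,"z":-2.9,"wx":0,"wy":0,"wz":-59.3}]}}

```text
time_s: 1.8
eef_pos: [0.5638, -0.1661, 0.2604]
eef_rot: [0.756, 0.654, -0.0, 0.0]
wrist_force: [0.5, 0.6, 0.3]
gripper_width: 0.0853
```

```bash
python3 - <<'E'
from h import *
st();grab('wrist','w1');st()
E
```

```text
t 1.80 [ 0.5638 -0.1661  0.2604] a 81.74 z [-1.e-04 -1.e-04 -1.e+00] F [0.5 0.6 0.3] w 0.0853
t 1.85 [ 0.564  -0.1659  0.2605] a 81.76 z [ 1.e-04 -1.e-04 -1.e+00] F [ 0.6  0.1 -0. ] w 0.0854
```

View pics/w1.png

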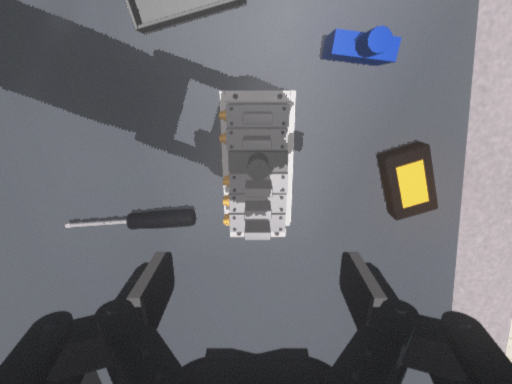

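The wrist view shows the row at columns 222–295 and rows 90–238, with the spacer's knob at about (258,165), third from the top.

```bash
python3 - <<'E'
from h import *
crop('w1','c_w1',205,80,310,245,3.6*1)
w=load('w1')
im=w[1]['pixels']
hsv=cv2.cvtColor(im,cv2.COLOR_RGB2HSV)
m=cv2.inRange(hsv,(10,90,90),(28,255,255));m[:,:200]=0;m[:,260:]=0
n,_,s_,c=cv2.connectedComponentsWithStats(m)
P=[]
for i in range(1,n):
    if s_[i,4]>5: P.append(onz(w,c[i],.059)); print(c[i],s_[i,4],P[-1])
P=np.array(P);d=P[-1]-P[0];print(np.degrees(np.arctan2(*d[1::-1])),np.linalg.norm(d)/5)
E
```

```text
[222.4 114.5] 40 [ 0.53323322 -0.10117406  0.059     ]
[222.47058824 137.67647059] 34 [ 0.52859017 -0.12683686  0.059     ]
[225.93333333 180.51111111] 45 [ 0.52336776 -0.17850539  0.059     ]
[225.81481481 200.64814815] 54 [ 0.5185701  -0.20431138  0.059     ]
[225.98 219.82] 50 [ 0.51413424 -0.23011333  0.059     ]
-98.42560874090123 0.026069222542276595
```

View pics/c_w1.png

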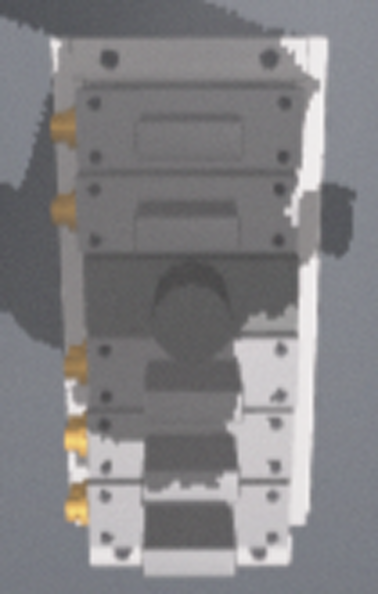

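```bash
python3 - <<'E'
from h import *
w=load('w1');k=lambda u,v:(205+u/3.6-.36,80+v/3.6-.36)
print('knob',onz(w,k(192.5,321),.103))
H=np.array([onz(w,k(*p),.054)[:2] for p in [(110,60),(270,60),(122,552),(258,552)]]);print(H, H.mean(0))
d=H[0]+H[1]-H[2]-H[3];print(np.degrees(np.arctan2(d[1],d[0])),np.linalg.norm(d)/2)
for a,b in((0,1),(2,3)):
    d=H[b]-H[a];print(np.degrees(np.arctan2(d[1],d[0])),np.linalg.norm(d))
# body edge lines at z .068: module gaps left-right
for l,r in [((80,86),(302,84)),((82,173),(300,171)),((85,255),(298,255)),((88,335),(298,334)),((90,409),(295,409)),((90,481),(292,481))]:
    A=onz(w,k(*l),.068);B=onz(w,k(*r),.068);d=B-A;print(A[:2],B[:2],'mid',((A+B)/2)[:2],np.degrees(np.arctan2(d[1],d[0])),np.linalg.norm(d))
E
```

```text
knob [ 0.56564527 -0.15833398  0.103     ]
[[ 0.55048267 -0.08399463]
 [ 0.60001799 -0.09117455]
 [ 0.5262512  -0.25330917]
 [ 0.57551235 -0.26045794]] [ 0.56306605 -0.17223407]
81.8092172657604 0.17104375644542769
-8.247331465876837 0.050052969293076094
-8.257114393394914 0.049777154988670226
[ 0.54123542 -0.08996808] [ 0.60777757 -0.0990286 ] mid [ 0.57450649 -0.09449834] -7.753832699208194 0.06715617412408141
[ 0.53728951 -0.11553339] [ 0.60437241 -0.12464263] mid [ 0.57083096 -0.12008801] -7.732946576352414 0.06769854900123273
[ 0.53372496 -0.14095641] [ 0.60088674 -0.15069542] mid [ 0.56730585 -0.14582592] -8.250847999176925 0.06786422766722862
[ 0.53008995 -0.16705423] [ 0.59804506 -0.1765689 ] mid [ 0.5640675  -0.17181157] -7.970395966439197 0.06861797415775366
[ 0.52630034 -0.19238146] [ 0.5942165  -0.20223361] mid [ 0.56025842 -0.19730754] -8.253944263875647 0.06862703712067716
[ 0.52177132 -0.21814166] [ 0.59031816 -0.2280872 ] mid [ 0.55604474 -0.22311443] -8.255502195868468 0.06926459049427308
```

```bash
python3 - <<'E'
from h import *
rowto([.5653,-.1590,.074],81.8)
E
```

```text
t 1.85 d cm [ 0.705  0.032 18.646] w [ 0.    0.01 -0.04]
```

>>> {"name": "jog_arm", "arguments": {"increments": [{"x":0.7,"y":0,"z":4,"wx":0,"wy":0,"wz":0},{"x":0.7,"y":0,"z":8,"wx":0,"wy":0,"wz":0},{"x":0.7,"y":0,"z":12,"wx":0,"wy":0,"wz":0},{"x":0.7,"y":0,"z":15,"wx":0,"wy":0,"wz":0},{"x":0.7,"y":0,"z":17,"wx":0,"wy":0,"wz":0},{"x":0.7,"y":0,"z":18.2,"wx":0,"wy":0,"wz":0},{"x":0.7,"y":0,"z":18.6,"wx":0,"wy":0,"wz":0},{"x":0.7,"y":0,"z":18.6,"wx":0,"wy":0,"wz":0},{"x":0.7,"y":0,"z":18.6,"wx":0,"wy":0,"wz":0}], "fingers": 1}}

```text
time_s: 2.98
eef_pos: [0.5658, -0.1583, 0.0751]
eef_rot: [0.756, 0.655, 0.0, 0.001]
wrist_force: [-0.4, 0.1, -0.1]
gripper_width: 0.0853
```

```bash
python3 - <<'E'
from h import *
st();grab('wrist','w2');rowto([.5653,-.1590,.074],81.8)
E
```

```text
t 2.98 [ 0.5658 -0.1583  0.0751] a 81.86 z [ 1.2e-03 -6.0e-04 -1.0e+00] F [-0.4  0.1 -0.1] w 0.0853
t 3.02 d cm [-0.08  -0.041  0.1  ] w [0.07 0.02 0.06]
```

View pics/w2.png

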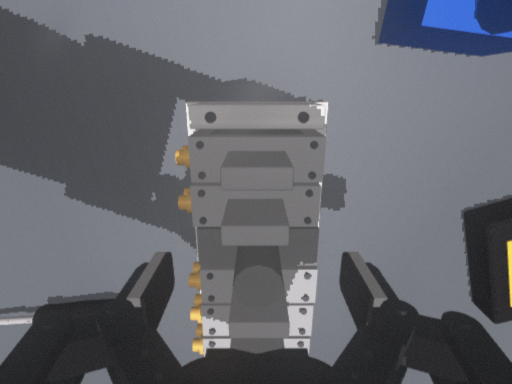

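The knob sits centred between the fingers at about column 258, with the pads clear of the neighbours. Closing now.

>>> {"name": "jog_arm", "arguments": {"increments": [{"x":-0.1,"y":0,"z":0.1,"wx":0,"wy":0,"wz":0},{"x":-0.1,"y":0,"z":0.1,"wx":0,"wy":0,"wz":0},{"x":-0.1,"y":0,"z":0.1,"wx":0,"wy":0,"wz":0},{"x":-0.1,"y":0,"z":0.1,"wx":0,"wy":0,"wz":0},{"x":-0.1,"y":0,"z":0.1,"wx":0,"wy":0,"wz":0},{"x":-0.1,"y":0,"z":0.1,"wx":0,"wy":0,"wz":0},{"x":-0.1,"y":0,"z":0.1,"wx":0,"wy":0,"wz":0},{"x":-0.1,"y":0,"z":0.1,"wx":0,"wy":0,"wz":0}], "fingers": 0, "force": 40}}

```text
time_s: 4.03
eef_pos: [0.5654, -0.1591, 0.0734]
eef_rot: [0.755, 0.655, 0.0, 0.0]
wrist_force: [0.0, -0.2, 0.6]
gripper_width: 0.0228
```

```bash
python3 - <<'E'
from h import *
st()
E
```

```text
t 4.03 [ 0.5654 -0.1591  0.0734] a 81.86 z [ 1.e-04 -1.e-04 -1.e+00] F [ 0.  -0.2  0.6] w 0.0228
```

>>> {"name": "jog_arm", "arguments": {"increments": [{"x":-0.1,"y":0,"z":-0.3,"wx":0,"wy":0,"wz":0},{"x":-0.1,"y":0,"z":-1,"wx":0,"wy":0,"wz":0},{"x":-0.1,"y":0,"z":-2.2,"wx":0,"wy":0,"wz":0},{"x":-0.1,"y":0,"z":-4,"wx":0,"wy":0,"wz":0},{"x":-0.1,"y":0,"z":-6.2,"wx":0,"wy":0,"wz":0},{"x":-0.1,"y":0,"z":-8.6,"wx":0,"wy":0,"wz":0},{"x":-0.1,"y":0,"z":-10.6,"wx":0,"wy":0,"wz":0},{"x":-0.1,"y":0,"z":-11.8,"wx":0,"wy":0,"wz":0},{"x":-0.1,"y":0,"z":-12,"wx":0,"wy":0,"wz":0},{"x":-0.1,"y":0,"z":-12,"wx":0,"wy":0,"wz":0}]}}

```text
time_s: 5.28
eef_pos: [0.565, -0.16, 0.1928]
eef_rot: [0.756, 0.655, -0.0, -0.0]
wrist_force: [-0.6, -0.5, -0.7]
gripper_width: 0.0225
```

```bash
python3 - <<'E'
from h import *
st();grab('wrist','w3');rowto([.505,.066,.193],81.8);rowto([.505,.066,.0705],81.8);grab('side','side3')
crop('side3','c_side3',160,60,360,260,3)
E
```

```text
t 5.28 [ 0.565  -0.16    0.1928] a 81.86 z [-9.e-04  5.e-04 -1.e+00] F [-0.6 -0.5 -0.7] w 0.0225
t 5.33 d cm [21.519 -9.133 -0.026] w [-0.08 -0.03  0.06]
t 5.33 d cm [21.513 -9.117 12.224] w [-0.08 -0.03  0.06]
```

View pics/w3.png

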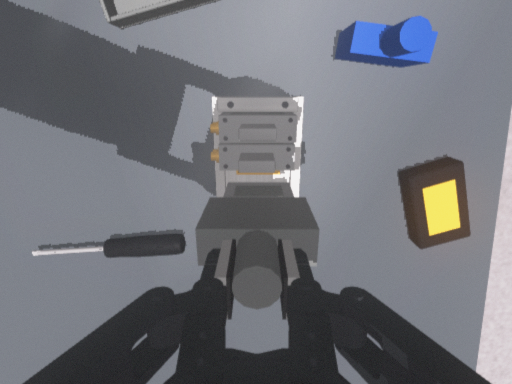

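View pics/c_side3.png

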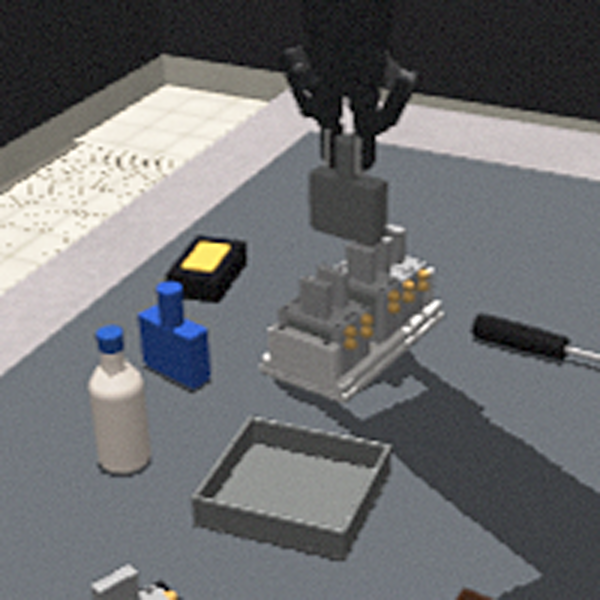

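The spacer is out and hangs upright, and the neighbours still stand in place. On to the tray.

>>> {"name": "jog_arm", "arguments": {"increments": [{"x":2,"y":-0.8,"z":0,"wx":0,"wy":0,"wz":0},{"x":6,"y":-2.5,"z":0,"wx":0,"wy":0,"wz":0},{"x":11,"y":-4.7,"z":0,"wx":0,"wy":0,"wz":0},{"x":16,"y":-6.8,"z":0,"wx":0,"wy":0,"wz":0},{"x":20,"y":-8.5,"z":2,"wx":0,"wy":0,"wz":0},{"x":21.5,"y":-9.1,"z":5,"wx":0,"wy":0,"wz":0},{"x":21.5,"y":-9.1,"z":8,"wx":0,"wy":0,"wz":0},{"x":21.5,"y":-9.1,"z":10,"wx":0,"wy":0,"wz":0},{"x":21.5,"y":-9.1,"z":11,"wx":0,"wy":0,"wz":0},{"x":21.5,"y":-9.1,"z":11.7,"wx":0,"wy":0,"wz":0},{"x":21.5,"y":-9.1,"z":12.1,"wx":0,"wy":0,"wz":0},{"x":21.5,"y":-9.1,"z":12.3,"wx":0,"wy":0,"wz":0},{"x":21.5,"y":-9.1,"z":12.3,"wx":0,"wy":0,"wz":0}]}}

```text
time_s: 7.0
eef_pos: [0.5057, 0.0656, 0.0705]
eef_rot: [0.756, 0.655, 0.0, 0.0]
wrist_force: [-0.3, 0.7, -1.0]
gripper_width: 0.0229
```

```bash
python3 - <<'E'
from h import *
st();grab('side','side4');crop('side4','c_side4',190,130,330,260,5)
E
```

```text
t 7.00 [0.5057 0.0656 0.0705] a 81.86 z [ 4.e-04 -0.e+00 -1.e+00] F [-0.3  0.7 -1. ] w 0.0229
```

View pics/c_side4.png

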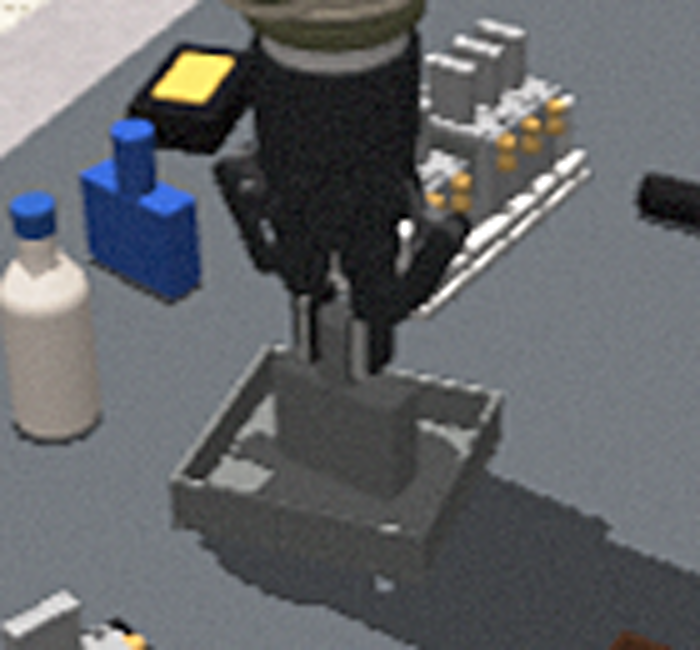

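The spacer hangs inside the grey tray, about 1 mm above its floor. I'll lower it the last millimetre and release.

>>> {"name": "jog_arm", "arguments": {"increments": [{"x":0,"y":0,"z":0.1,"wx":0,"wy":0,"wz":0},{"x":0,"y":0,"z":0.1,"wx":0,"wy":0,"wz":0}]}}

```text
time_s: 7.3
eef_pos: [0.5056, 0.0656, 0.0694]
eef_rot: [0.756, 0.655, 0.0, 0.0]
wrist_force: [-0.3, -0.4, -1.6]
gripper_width: 0.023
```

>>> {"name": "jog_arm", "arguments": {"increments": [{"x":0,"y":0,"z":0,"wx":0,"wy":0,"wz":0},{"x":0,"y":0,"z":0,"wx":0,"wy":0,"wz":0},{"x":0,"y":0,"z":0,"wx":0,"wy":0,"wz":0},{"x":0,"y":0,"z":0,"wx":0,"wy":0,"wz":0},{"x":0,"y":0,"z":0,"wx":0,"wy":0,"wz":0},{"x":0,"y":0,"z":-2,"wx":0,"wy":0,"wz":0},{"x":0,"y":0,"z":-6,"wx":0,"wy":0,"wz":0},{"x":0,"y":0,"z":-11,"wx":0,"wy":0,"wz":0},{"x":0,"y":0,"z":-16,"wx":0,"wy":0,"wz":0},{"x":0,"y":0,"z":-19,"wx":0,"wy":0,"wz":0}], "fingers": 1}}

```text
time_s: 8.55
eef_pos: [0.5059, 0.0656, 0.2619]
eef_rot: [0.755, 0.655, 0.001, 0.001]
wrist_force: [-0.7, -0.8, -1.0]
gripper_width: 0.0851
```

```bash
python3 - <<'E'
from h import *
st();grab('side','side5');crop('side5','c_side5',190,130,330,260,5)
rowto([.520,.300,.26],155.6)
E
```

```text
t 8.55 [0.5059 0.0656 0.2619] a 81.87 z [ 3.e-03 -3.e-04 -1.e+00] F [-0.7 -0.8 -1. ] w 0.0851
t 8.6 d cm [23.391 -2.015  0.491] w [  0.4    0.27 -73.73]
```

View pics/c_side5.png

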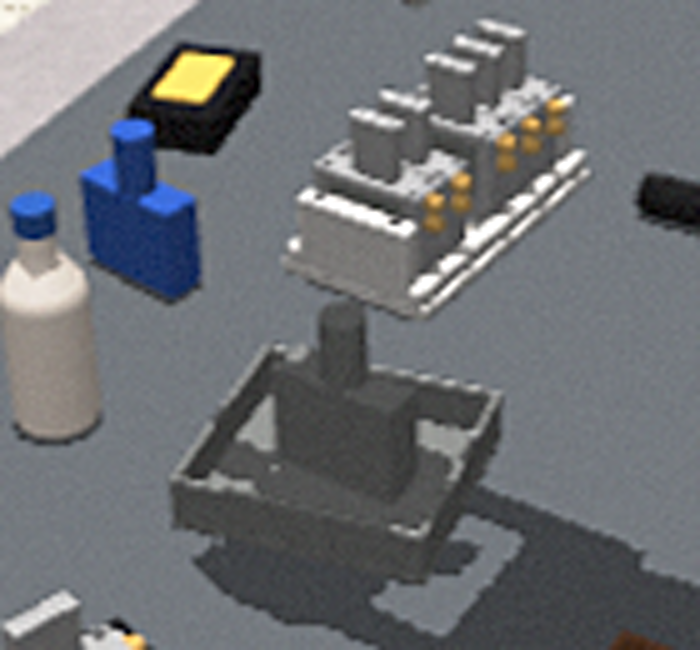

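The spacer stands upright in the grey tray and the place is open. Next, above the cradle.

>>> {"name": "jog_arm", "arguments": {"increments": [{"x":2,"y":-0.2,"z":0,"wx":0,"wy":0,"wz":-7},{"x":6,"y":-0.5,"z":0,"wx":0,"wy":0,"wz":-16},{"x":10,"y":-0.9,"z":0,"wx":0,"wy":0,"wz":-26},{"x":14,"y":-1.2,"z":0,"wx":0,"wy":0,"wz":-36},{"x":18,"y":-1.6,"z":0,"wx":0,"wy":0,"wz":-46},{"x":21,"y":-1.8,"z":0,"wx":0,"wy":0,"wz":-56},{"x":23,"y":-2,"z":0,"wx":0,"wy":0,"wz":-66},{"x":23.4,"y":-2,"z":0,"wx":0,"wy":0,"wz":-73.7},{"x":23.4,"y":-2,"z":0,"wx":0,"wy":0,"wz":-73.7},{"x":23.4,"y":-2,"z":0,"wx":0,"wy":0,"wz":-73.7}]}}

```text
time_s: 9.85
eef_pos: [0.5189, 0.2998, 0.2592]
eef_rot: [0.213, 0.977, -0.0, -0.0]
wrist_force: [-0.0, 0.7, 1.3]
gripper_width: 0.0854
```

```bash
python3 - <<'E'
from h import *
st();grab('wrist','w6');crop('w6','c_w6',190,80,330,240,4)
E
```

```text
t 9.85 [0.5189 0.2998 0.2592] a 155.4 z [-2.e-04 -1.e-04 -1.e+00] F [-0.   0.7  1.3] w 0.0854
```

View pics/c_w6.png

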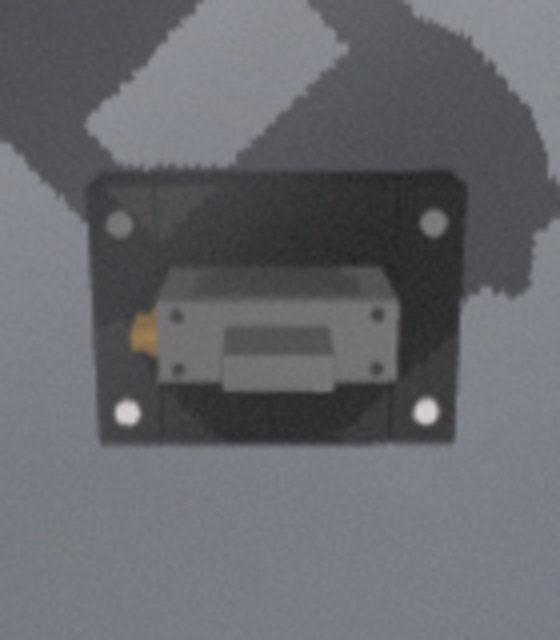

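View pics/w6.png

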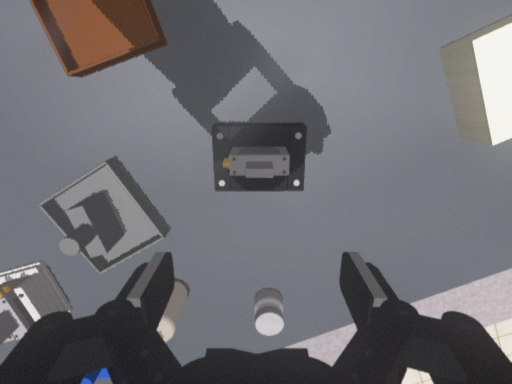

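```bash
python3 - <<'E'
from h import *
w=load('w6');k=lambda u,v:(190+u/4-.375,80+v/4-.375)
def quad(n,pts,z):
    P=np.array([onz(w,k(*p),z)[:2] for p in pts]);c=P.mean(0)
    dx=P[1]+P[2]-P[0]-P[3]; dy=P[0]+P[1]-P[2]-P[3]
    print(n,c.round(4),'len',np.linalg.norm(dx)/2,np.linalg.norm(dy)/2,'ang',np.degrees(np.arctan2(dx[1],dx[0])),np.degrees(np.arctan2(dy[1],dy[0])))
quad('body',[(157,298),(398,297),(398,382),(158,382)],.068)
quad('holes',[(177,316),(377,314),(377,369),(177,370)],.068)
quad('lug',[(222,355),(333,355),(333,390),(222,390)],.103)
quad('cradscrew',[(120,224),(433,222),(427,412),(127,413)],.038)
rowto([.52,.3,.09],155.4)
E
```

```text
body [0.5155 0.3044] len 0.0698282421033554 0.02512618623805639 ang 65.54066024032473 155.91362689241726
holes [0.516  0.3039] len 0.058108182191995816 0.016226894571013194 ang 65.85980532345445 155.57347110681
lug [0.5156 0.304 ] len 0.029114461417050406 0.009490107364729748 ang 65.4229365543921 155.56763031324272
cradscrew [0.5163 0.304 ] len 0.09639759685419746 0.06068729946619932 ang 65.70156272425467 155.70997183867993
t 9.9 d cm [-0.089  0.068 16.924] w [-0.01 -0.    0.02]
```

```bash
python3 - <<'E'
from h import *
rowto([.5157,.304,.073],155.6)
E
```

```text
t 9.9 d cm [ 0.468  0.253 18.624] w [-0.01 -0.   -0.18]
```

>>> {"name": "jog_arm", "arguments": {"increments": [{"x":0.4,"y":0.2,"z":4,"wx":0,"wy":0,"wz":-0.2},{"x":0.4,"y":0.2,"z":8,"wx":0,"wy":0,"wz":-0.2},{"x":0.4,"y":0.2,"z":12,"wx":0,"wy":0,"wz":-0.2},{"x":0.45,"y":0.25,"z":15,"wx":0,"wy":0,"wz":-0.2},{"x":0.45,"y":0.25,"z":17,"wx":0,"wy":0,"wz":-0.2},{"x":0.45,"y":0.25,"z":18.2,"wx":0,"wy":0,"wz":-0.2},{"x":0.45,"y":0.25,"z":18.6,"wx":0,"wy":0,"wz":-0.2},{"x":0.45,"y":0.25,"z":18.6,"wx":0,"wy":0,"wz":-0.2},{"x":0.45,"y":0.25,"z":18.6,"wx":0,"wy":0,"wz":-0.2}]}}

```text
time_s: 11.02
eef_pos: [0.5162, 0.3044, 0.0741]
eef_rot: [0.21, 0.978, 0.0, 0.001]
wrist_force: [-0.7, 0.0, -0.3]
gripper_width: 0.0854
```

```bash
python3 - <<'E'
from h import *
st();grab('wrist','w7');rowto([.5157,.304,.073],155.6);grab('side','side7');crop('side7','c_side7',150,190,260,320,5)
E
```

```text
t 11.03 [0.5162 0.3044 0.0741] a 155.76 z [ 1.3e-03  5.0e-04 -1.0e+00] F [-0.7  0.  -0.3] w 0.0854
t 11.07 d cm [ 0.025 -0.052  0.099] w [0.05 0.05 0.16]
```

View pics/w7.png

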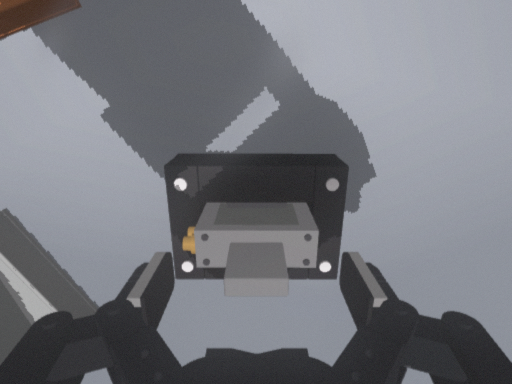

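View pics/c_side7.png

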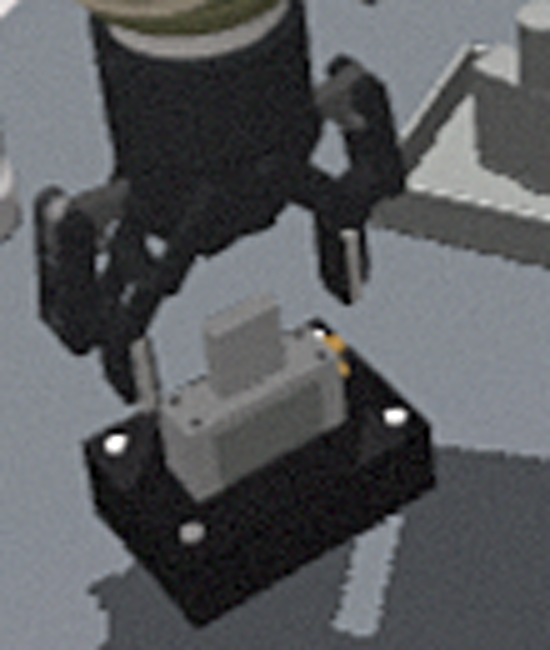

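The fingers straddle the lug (columns 226–288, centred at 257). I'll grip it.

>>> {"name": "jog_arm", "arguments": {"increments": [{"x":0,"y":-0.05,"z":0,"wx":0,"wy":0,"wz":0},{"x":0,"y":-0.05,"z":0,"wx":0,"wy":0,"wz":0},{"x":0,"y":-0.05,"z":0,"wx":0,"wy":0,"wz":0},{"x":0,"y":-0.05,"z":0,"wx":0,"wy":0,"wz":0},{"x":0,"y":-0.05,"z":0,"wx":0,"wy":0,"wz":0},{"x":0,"y":-0.05,"z":0,"wx":0,"wy":0,"wz":0},{"x":0,"y":-0.05,"z":0,"wx":0,"wy":0,"wz":0},{"x":0,"y":-0.05,"z":0,"wx":0,"wy":0,"wz":0}], "fingers": 0, "force": 80}}

```text
time_s: 12.12
eef_pos: [0.5158, 0.3039, 0.0736]
eef_rot: [0.21, 0.978, 0.0, 0.0]
wrist_force: [0.3, 1.8, 4.6]
gripper_width: 0.0283
```

```bash
python3 - <<'E'
from h import *
st()
E
```

```text
t 12.12 [0.5158 0.3039 0.0736] a 155.76 z [ 6.e-04  4.e-04 -1.e+00] F [0.3 1.8 4.6] w 0.0283
```

>>> {"name": "jog_arm", "arguments": {"increments": [{"x":0,"y":-0.05,"z":-0.2,"wx":0,"wy":0,"wz":0},{"x":0,"y":-0.05,"z":-0.5,"wx":0,"wy":0,"wz":0},{"x":0,"y":-0.05,"z":-0.9,"wx":0,"wy":0,"wz":0},{"x":0,"y":-0.05,"z":-1.4,"wx":0,"wy":0,"wz":0},{"x":0,"y":-0.05,"z":-2,"wx":0,"wy":0,"wz":0},{"x":0,"y":-0.05,"z":-2.8,"wx":0,"wy":0,"wz":0},{"x":0,"y":-0.05,"z":-3.8,"wx":0,"wy":0,"wz":0},{"x":0,"y":-0.05,"z":-5.2,"wx":0,"wy":0,"wz":0},{"x":0,"y":-0.05,"z":-7,"wx":0,"wy":0,"wz":0},{"x":0,"y":-0.05,"z":-9.2,"wx":0,"wy":0,"wz":0},{"x":0,"y":-0.05,"z":-11.2,"wx":0,"wy":0,"wz":0},{"x":0,"y":-0.05,"z":-12.6,"wx":0,"wy":0,"wz":0},{"x":0,"y":-0.05,"z":-13,"wx":0,"wy":0,"wz":0},{"x":0,"y":-0.05,"z":-13,"wx":0,"wy":0,"wz":0}]}}

```text
time_s: 13.88
eef_pos: [0.5153, 0.3033, 0.2031]
eef_rot: [0.21, 0.978, -0.0, -0.0]
wrist_force: [-0.1, -0.5, -3.1]
gripper_width: 0.0286
```

```bash
python3 - <<'E'
from h import *
st();grab('wrist','w8');grab('side','side8');crop('side8','c_side8',130,130,280,320,4)
rowto([.5653,-.159,.2035],81.8)
E
```

```text
t 13.88 [0.5153 0.3033 0.2031] a 155.76 z [-4.e-04 -1.e-04 -1.e+00] F [-0.1 -0.5 -3.1] w 0.0286
t 13.97 d cm [-23.549 -40.087  -0.084] w [-9.000e-02 -2.000e-02  7.396e+01]
```

View pics/w8.png

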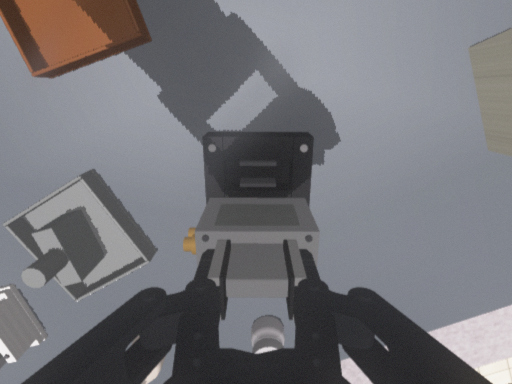

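View pics/c_side8.png

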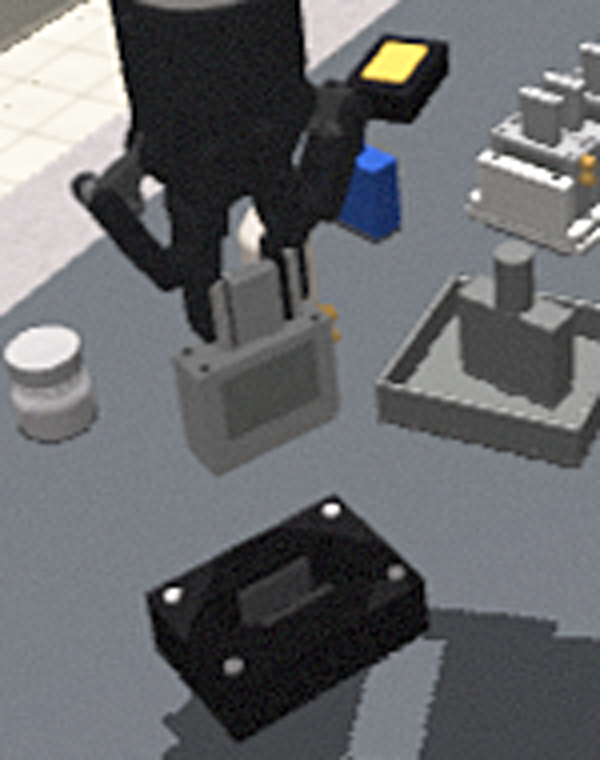

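The module is out of the cradle, upright and in the grip, with its connectors at (190,240) on the left of the wrist view. I'll measure its pose in the hand before carrying it.

```bash
python3 - <<'E'
from h import *
crop('w8','c_w8',180,185,335,300,5);crop('w7','c_w7',180,185,335,300,5)
E
```

```text
(no output)
```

View pics/c_w8.png

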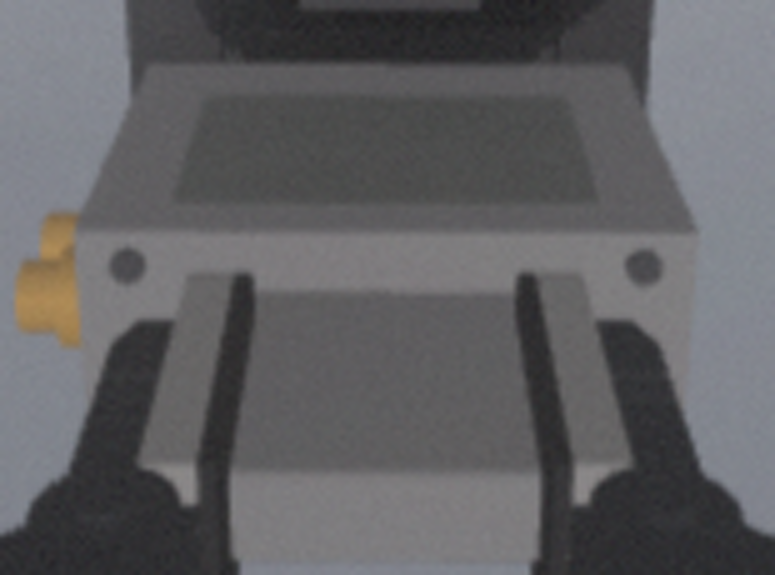

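View pics/c_w7.png

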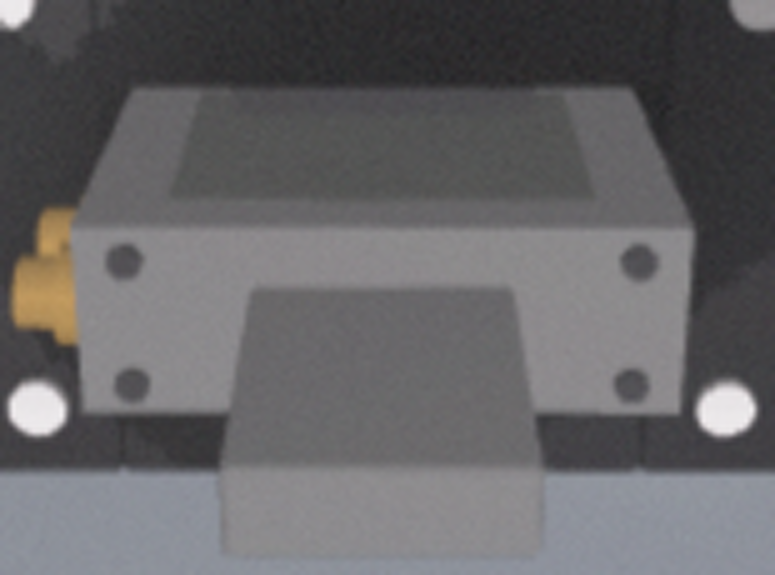

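```bash
python3 - <<'E'
from h import *
for fn,pts,ht,zt in [('w8',[(77,232),(697,232)],[(127,266),(643,267)],None),('w7',[(73,228),(694,228)],[(124,262),(638,263)],.068)]:
    w=load(fn);s=w[0];k=lambda u,v:(180+u/5-.4,185+v/5-.4)
    z=s['eef_pos'][2]-.0056 if zt is None else zt
    Rt=R.from_quat(s['eef_rot'])
    tool=lambda p:Rt.inv().apply(p-s['eef_pos'])*1000
    A,B=[tool(onz(w,k(*p),z)) for p in pts];C,D=[tool(onz(w,k(*p),z)) for p in ht]
    print(fn,'edge',A.round(2),B.round(2),'len',np.linalg.norm(B-A),'holes',C.round(2),D.round(2))
    m=(A+B)/2; 
    for sgn in(-1,1):
        for h,hl in((55,35),(60,33)):
            p=m+np.array([0 if h==55 else -2,sgn*hl,h]); q=proj(w,Rt.apply(p/1000)+s['eef_pos'])
            print('pred',h,((q+.4-[180,185])*5).round(0))
E
```

```text
w8 edge [ 12.16 -34.26   5.61] [12.21 34.81  5.59] len 69.07056558815238 holes [  7.93 -28.93   5.61] [ 7.85 29.05  5.59]
pred 55 [148.  63.]
pred 60 [167.  64.]
pred 55 [625.  63.]
pred 60 [606.  65.]
w7 edge [ 12.44 -34.78   6.05] [12.45 34.56  6.11] len 69.33722833464547 holes [  8.2  -29.33   6.06] [ 8.08 28.56  6.11]
pred 55 [146.  60.]
pred 60 [165.  62.]
pred 55 [622.  61.]
pred 60 [603.  62.]
```

```bash
python3 - <<'E'
from h import *
crop('w2','c_w2',175,90,335,360,2.9)
E
```

```text
(no output)
```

View pics/c_w2.png

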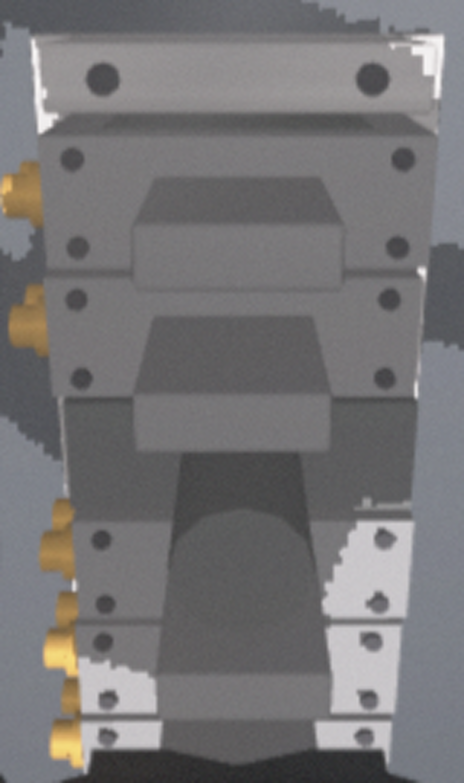

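```bash
python3 - <<'E'
from h import *
w=load('w2');k=lambda u,v:(175+u/2.9-.33,90+v/2.9-.33)
H=[onz(w,k(*p),.068)[:2] for p in [(81,378),(385,377),(101,540),(385,539)]]
H=np.array(H);print(H)
up=(H[0]+H[1])/2;dn=(H[2]+H[3])/2
print(up,dn,'mid',(up+dn)/2,'dist',np.linalg.norm(up-dn))
for a,b in((0,1),(2,3)):
    d=H[b]-H[a];print(np.degrees(np.arctan2(d[1],d[0])),np.linalg.norm(d))
ya=np.array([np.cos(np.radians(81.8)),np.sin(np.radians(81.8))])
c=np.array([.5653,-.1590])
print('ycoord rel',(up-c)@ya*1000,(dn-c)@ya*1000)
for v in (397,399,521,519): print(v,(onz(w,k(240,v),.068)[:2]-c)@ya*1000)
st()
E
```

```text
[[ 0.53769702 -0.13663059]
 [ 0.59530188 -0.1446862 ]
 [ 0.53444367 -0.17292785]
 [ 0.59221452 -0.1809994 ]]
[ 0.56649945 -0.1406584 ] [ 0.5633291  -0.17696362] mid [ 0.56491427 -0.15881101] dist 0.03644339018520793
-7.960763321059351 0.05816538602699645
-7.953687435650025 0.05833198313869472
ycoord rel 18.325159510468847 -18.061076021621492
397 14.211818854141038
399 13.785992590626584
521 -13.637745289996694
519 -13.163939145475114
t 13.97 [0.5152 0.3032 0.2025] a 155.76 z [-1.4e-03 -5.0e-04 -1.0e+00] F [-0.3 -0.3 -2.3] w 0.0286
```

>>> {"name": "jog_arm", "arguments": {"increments": [{"x":-0.5,"y":-0.8,"z":-0.5,"wx":0,"wy":0,"wz":1.5},{"x":-1.6,"y":-2.8,"z":-1,"wx":0,"wy":0,"wz":5},{"x":-3.5,"y":-6,"z":-1,"wx":0,"wy":0,"wz":11},{"x":-5.6,"y":-9.6,"z":-1,"wx":0,"wy":0,"wz":18},{"x":-8,"y":-13.6,"z":-1,"wx":0,"wy":0,"wz":25},{"x":-10.4,"y":-17.6,"z":-1,"wx":0,"wy":0,"wz":33},{"x":-13,"y":-22,"z":-1,"wx":0,"wy":0,"wz":41},{"x":-15.5,"y":-26.5,"z":-1,"wx":0,"wy":0,"wz":49},{"x":-17.9,"y":-30.5,"z":-1,"wx":0,"wy":0,"wz":56},{"x":-20,"y":-34,"z":-1,"wx":0,"wy":0,"wz":63},{"x":-21.9,"y":-37.3,"z":-1,"wx":0,"wy":0,"wz":69},{"x":-23.1,"y":-39.3,"z":-1,"wx":0,"wy":0,"wz":72.5},{"x":-23.5,"y":-40.1,"z":-1,"wx":0,"wy":0,"wz":73.9},{"x":-23.5,"y":-40.1,"z":-1,"wx":0,"wy":0,"wz":73.9},{"x":-23.5,"y":-40.1,"z":-1,"wx":0,"wy":0,"wz":73.9},{"x":-23.5,"y":-40.1,"z":-1,"wx":0,"wy":0,"wz":73.9}]}}

```text
time_s: 15.98
eef_pos: [0.5652, -0.1579, 0.2134]
eef_rot: [0.755, 0.656, 0.0, 0.0]
wrist_force: [-0.4, -0.1, -2.6]
gripper_width: 0.0283
```

```bash
python3 - <<'E'
from h import *
st();grab('wrist','w9');crop('w9','c_w9',180,80,335,300,3.4);rowto([.5651,-.1589,.18],81.9);rowto([.5651,-.1589,.0741],81.9)
E
```

```text
t 15.97 [ 0.5652 -0.1579  0.2134] a 81.95 z [ 1.e-04  1.e-04 -1.e+00] F [-0.4 -0.1 -2.6] w 0.0283
t 16.02 d cm [-0.081  0.006  3.343] w [ 0.01 -0.    0.03]
t 16.02 d cm [-8.2000e-02  5.0000e-03  1.3933e+01] w [ 0.01 -0.    0.03]
```

View pics/c_w9.png

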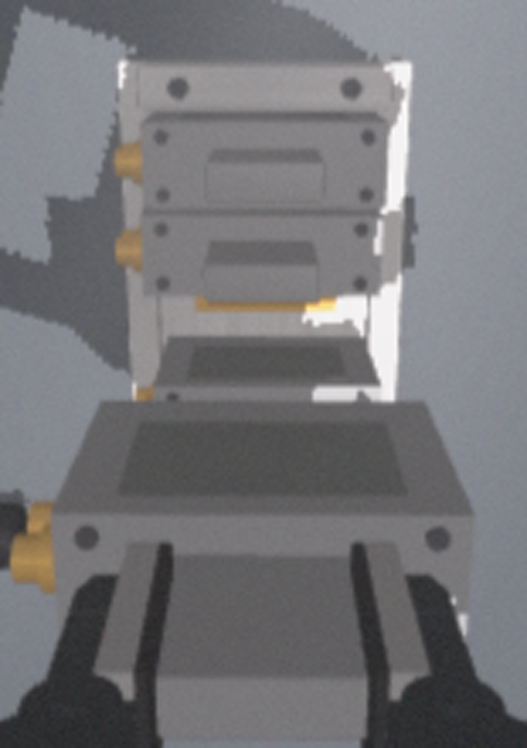

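The held module's connectors point the same way as the neighbours' (left in view). I'll descend to just above the body tops and check alignment.

>>> {"name": "jog_arm", "arguments": {"increments": [{"x":-0.08,"y":0,"z":1,"wx":0,"wy":0,"wz":0},{"x":-0.08,"y":0,"z":2.8,"wx":0,"wy":0,"wz":0},{"x":-0.08,"y":0,"z":4.6,"wx":0,"wy":0,"wz":0},{"x":-0.08,"y":0,"z":5.8,"wx":0,"wy":0,"wz":0},{"x":-0.08,"y":0,"z":6.3,"wx":0,"wy":0,"wz":0},{"x":-0.08,"y":0,"z":6.3,"wx":0,"wy":0,"wz":0},{"x":-0.08,"y":0,"z":6.3,"wx":0,"wy":0,"wz":0}]}}

```text
time_s: 16.9
eef_pos: [0.5653, -0.1597, 0.1509]
eef_rot: [0.755, 0.655, 0.0, 0.001]
wrist_force: [-0.6, 0.1, -2.8]
gripper_width: 0.0285
```

```bash
python3 - <<'E'
from h import *
st();grab('wrist','w10');crop('w10','c_w10',175,80,335,300,3.4);grab('side','side10');crop('side10','c_side10',220,80,330,200,5)
rowto([.5651,-.1589,.0741],81.9)
E
```

```text
t 16.90 [ 0.5653 -0.1597  0.1509] a 81.87 z [ 1.1e-03 -5.0e-04 -1.0e+00] F [-0.6  0.1 -2.8] w 0.0285
t 17.0 d cm [ 0.08  -0.026  7.67 ] w [ 0.05  0.02 -0.04]
```

View pics/c_w10.png

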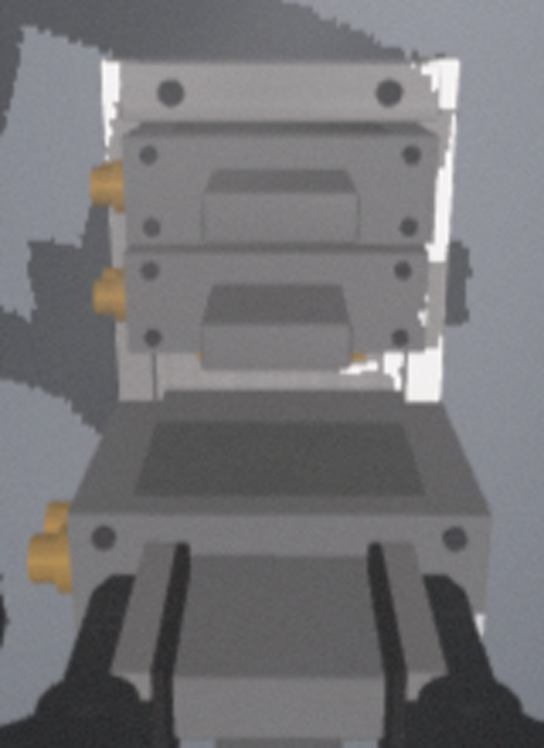

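View pics/c_side10.png

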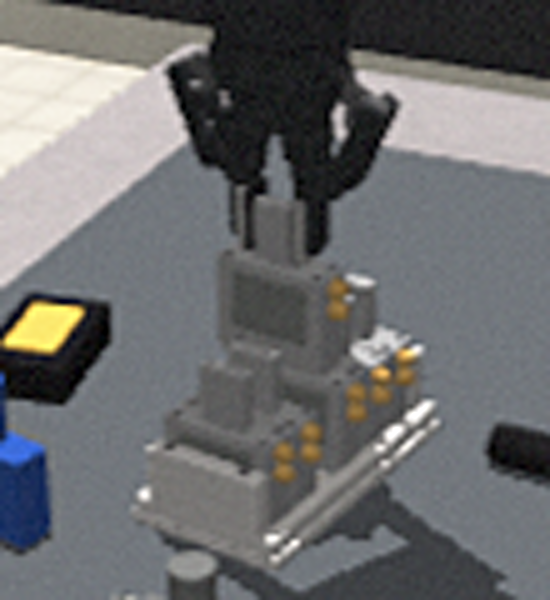

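```bash
python3 - <<'E'
from h import *
k=lambda u,v:(175+u/3.4-.35,80+v/3.4-.35)
w=load('w10');s=w[0];Rt=R.from_quat(s['eef_rot']);tool=lambda p:(Rt.inv().apply(p-s['eef_pos'])*1000).round(2)
for p in [(152,337),(400,338),(150,270),(402,270)]: print('nb hole',tool(onz(w,k(*p),.068)))
for p in [(104,538),(455,538)]: print('held hole',tool(onz(w,k(*p),s['eef_pos'][2]-.0056)))
for p in [(72,515),(490,515)]: print('held edge',tool(onz(w,k(*p),s['eef_pos'][2]-.0056)))
st()
E
```

```text
nb hole [ 18.98 -30.6   82.88]
nb hole [18.72 27.54 82.94]
nb hole [ 34.96 -30.4   82.87]
nb hole [34.96 27.34 82.94]
held hole [  7.14 -29.82   5.56]
held hole [ 7.11 28.18  5.63]
held edge [ 11.36 -34.82   5.56]
held edge [11.32 33.67  5.63]
t 17.00 [ 0.5652 -0.1597  0.1508] a 81.86 z [ 9.e-04 -4.e-04 -1.e+00] F [ 0.1  0.4 -2.9] w 0.0285
```

```bash
python3 - <<'E'
from h import *
for n in ['w1','w2','w6','w7','w8','w10']:
    s,f=load(n);print(n,f['fovy'],f['cx'],f['cy'],f['mount'][:3,3],f['mount'][:3,2],s['eef_rot'])
    for uv in [(205,237.8)]:
        w=(s,f);Rt=R.from_quat(s['eef_rot']);print((Rt.inv().apply(onz(w,uv,s['eef_pos'][2]-.0056)-s['eef_pos'])*1000).round(2))
E
```

```text
w1 66.30639293177877 256.5411252524657 193.2202420672509 [ 0.08513139 -0.00109141 -0.14210722] [ 3.28854363e-01 -5.06158883e-04 -9.44380512e-01] [ 7.56208817e-01  6.54330359e-01 -8.05114170e-05  6.45867143e-06]
[  7.18 -29.96   5.6 ]
w2 66.30639293177877 256.5411252524657 193.2202420672509 [ 0.08513386 -0.00109115 -0.14210877] [ 3.28854930e-01 -5.04912619e-04 -9.44380316e-01] [7.55500140e-01 6.55148156e-01 2.54121530e-04 6.06604804e-04]
[  7.2  -29.95   5.56]
w6 66.30639293177877 256.5411252524657 193.2202420672509 [ 8.58774170e-02  9.51333095e-05 -1.42107067e-01] [ 3.28712420e-01  5.21731137e-04 -9.44429920e-01] [ 2.13072844e-01  9.77036310e-01 -7.02166526e-05 -8.30335941e-05]
[  7.93 -28.94   5.61]
w7 66.30639293177877 256.5411252524657 193.2202420672509 [ 8.58773475e-02  1.01859888e-04 -1.42108248e-01] [ 3.28708317e-01  5.24809725e-04 -9.44431346e-01] [2.09996774e-01 9.77701842e-01 3.66514663e-04 5.72748309e-04]
[  7.95 -28.92   5.56]
w8 66.30639293177877 256.5411252524657 193.2202420672509 [ 8.58766888e-02  1.02647414e-04 -1.42106853e-01] [ 3.28708529e-01  5.25772164e-04 -9.44431271e-01] [ 2.09941668e-01  9.77713893e-01 -1.02345977e-04 -1.70240432e-04]
[  7.93 -28.93   5.61]
w10 66.30639293177877 256.5411252524657 193.2202420672509 [ 0.08513389 -0.00109103 -0.14210853] [ 3.28855003e-01 -5.04808657e-04 -9.44380290e-01] [7.55481085e-01 6.55170194e-01 2.29250186e-04 5.42591645e-04]
[  7.2  -29.95   5.56]
```

```bash
python3 - <<'E'
from h import *
A=[];y=[]
for n in ['wrist0','w1','w6','w3','w8']:
    s,f=load(n);M=R.from_quat(s['eef_rot']).as_matrix()
    B=M[:2,:2].T; A.append(np.hstack([np.eye(2),B]));y.append(f['mount'][:2,3])
A=np.vstack(A);y=np.hstack(y);sol,r,_,_=np.linalg.lstsq(A,y,rcond=None);print('m,b',sol*1000,'res',(A@sol-y)*1000)
k=lambda u,v:(175+u/3.4-.35,80+v/3.4-.35)
w=load('w10');s=w[0];Rt=R.from_quat(s['eef_rot']);tool=lambda p:(Rt.inv().apply(p-s['eef_pos'])*1000).round(2)
for p in [(171,92),(389,92)]: print('rack hole',tool(onz(w,k(*p),.054)))
E
```

```text
m,b [ 8.47122438e+01  2.65636023e-04 -1.01987338e+00  5.71419063e-01] res [ 7.31527831e-05 -1.26867547e-04 -2.14399489e-04  2.73168397e-04
  1.15178879e-05  3.22125314e-05  2.19686405e-05 -1.60348042e-04
  1.07760178e-04 -1.81653394e-05]
rack hole [ 73.45 -25.65  96.87]
rack hole [73.45 24.42 96.92]
```

The camera calibration carries a small constant world offset, so I take the correction from one image: the module needs about +1.6 mm along tool x and about 0 in y. I'll apply it and descend part-way.

>>> {"name": "jog_arm", "arguments": {"increments": [{"x":0.16,"y":0,"z":0,"wx":0,"wy":0,"wz":0},{"x":0.16,"y":0,"z":0.1,"wx":0,"wy":0,"wz":0},{"x":0.16,"y":0,"z":0.5,"wx":0,"wy":0,"wz":0},{"x":0.16,"y":0,"z":0.9,"wx":0,"wy":0,"wz":0},{"x":0.16,"y":0,"z":1.3,"wx":0,"wy":0,"wz":0},{"x":0.16,"y":0,"z":1.6,"wx":0,"wy":0,"wz":0},{"x":0.16,"y":0,"z":1.8,"wx":0,"wy":0,"wz":0},{"x":0.16,"y":0,"z":1.8,"wx":0,"wy":0,"wz":0}]}}

```text
time_s: 18.0
eef_pos: [0.5652, -0.158, 0.1322]
eef_rot: [0.756, 0.655, -0.0, -0.0]
wrist_force: [-0.1, -0.1, -3.5]
gripper_width: 0.0288
```

```bash
python3 - <<'E'
from h import *
st();grab('wrist','w11');crop('w11','c_w11',165,80,335,300,3.4)
st()
E
```

```text
t 18.00 [ 0.5652 -0.158   0.1322] a 81.86 z [-2.e-04  1.e-04 -1.e+00] F [-0.1 -0.1 -3.5] w 0.0288
t 18.05 [ 0.5652 -0.158   0.1323] a 81.86 z [ 1.e-04 -0.e+00 -1.e+00] F [-0.   0.2 -3.2] w 0.0283
```

View pics/c_w11.png

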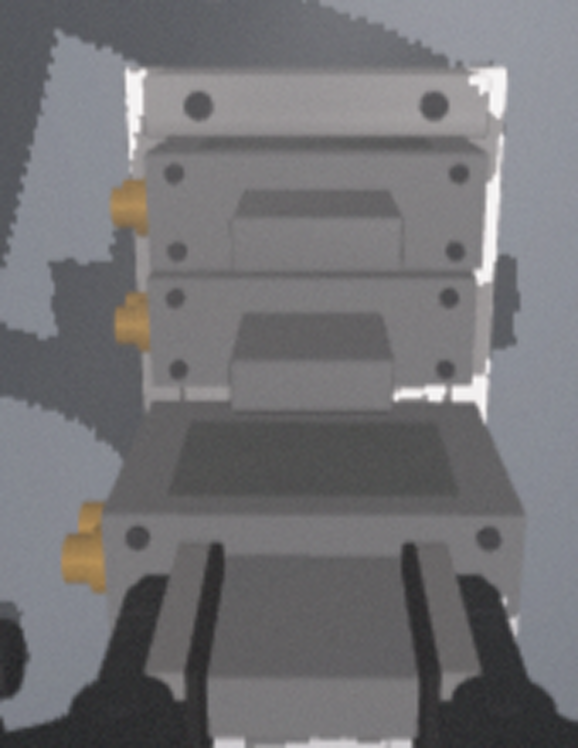

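```bash
python3 - <<'E'
from h import *
k=lambda u,v:(165+u/3.4-.35,80+v/3.4-.35)
w=load('w11');s=w[0];Rt=R.from_quat(s['eef_rot']);tool=lambda p:(Rt.inv().apply(p-s['eef_pos'])*1000).round(2)
for p in [(178,370),(446,370),(176,298),(449,298),(174,174),(460,174),(175,251),(456,251)]: print('nb hole',tool(onz(w,k(*p),.068)))
for p in [(198,105),(434,105)]: print('rack hole',tool(onz(w,k(*p),.054)))
for p in [(137,538),(488,538)]: print('held hole',tool(onz(w,k(*p),s['eef_pos'][2]-.0056)))
for p in [(105,514),(524,514)]: print('held edge',tool(onz(w,k(*p),s['eef_pos'][2]-.0056)))
E
```

```text
nb hole [ 17.01 -30.2   64.19]
nb hole [17.02 28.05 64.18]
nb hole [ 33.08 -29.92  64.19]
nb hole [33.1  27.98 64.18]
nb hole [ 59.01 -29.17  64.19]
nb hole [59.03 29.04 64.18]
nb hole [ 43.16 -29.68  64.19]
nb hole [43.18 28.98 64.18]
rack hole [ 71.7  -25.32  78.19]
rack hole [71.72 24.86 78.18]
held hole [  7.12 -29.99   5.61]
held hole [ 7.13 28.01  5.6 ]
held edge [ 11.52 -34.98   5.61]
held edge [11.53 33.65  5.59]
```

The held module and the place agree within about 0.3 mm across the row. Descending.

>>> {"name": "jog_arm", "arguments": {"increments": [{"x":0,"y":0.05,"z":0.2,"wx":0,"wy":0,"wz":0},{"x":0,"y":0.05,"z":0.6,"wx":0,"wy":0,"wz":0},{"x":0,"y":0.05,"z":1,"wx":0,"wy":0,"wz":0},{"x":0,"y":0.05,"z":1.5,"wx":0,"wy":0,"wz":0},{"x":0,"y":0.05,"z":2,"wx":0,"wy":0,"wz":0},{"x":0,"y":0.05,"z":2.5,"wx":0,"wy":0,"wz":0},{"x":0,"y":0.05,"z":3,"wx":0,"wy":0,"wz":0},{"x":0,"y":0.05,"z":3.5,"wx":0,"wy":0,"wz":0},{"x":0,"y":0.05,"z":4,"wx":0,"wy":0,"wz":0},{"x":0,"y":0.05,"z":4.5,"wx":0,"wy":0,"wz":0},{"x":0,"y":0.05,"z":4.9,"wx":0,"wy":0,"wz":0},{"x":0,"y":0.05,"z":5.2,"wx":0,"wy":0,"wz":0},{"x":0,"y":0.05,"z":5.4,"wx":0,"wy":0,"wz":0},{"x":0,"y":0.05,"z":5.4,"wx":0,"wy":0,"wz":0}]}}

```text
time_s: 19.8
eef_pos: [0.5657, -0.1581, 0.0782]
eef_rot: [0.755, 0.655, -0.0, -0.0]
wrist_force: [0.4, 0.3, -2.9]
gripper_width: 0.0286
```

```bash
python3 - <<'E'
from h import *
st();grab('wrist','w12');st()
E
```

```text
t 19.80 [ 0.5657 -0.1581  0.0782] a 81.86 z [-2.e-04  1.e-04 -1.e+00] F [ 0.4  0.3 -2.9] w 0.0286
t 19.85 [ 0.5657 -0.1581  0.0784] a 81.86 z [ 1.e-04 -1.e-04 -1.e+00] F [ 0.4  0.3 -3.4] w 0.0286
```

View pics/w12.png

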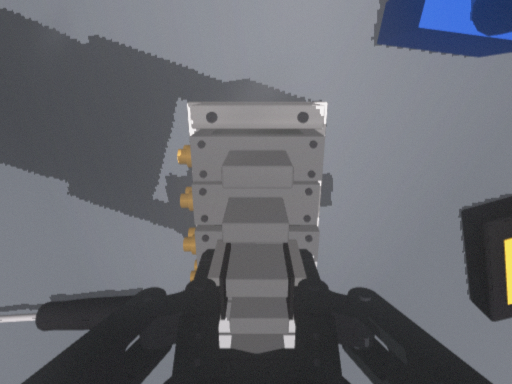

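No contact force so far and the alignment is good. I'll lower the last 5 mm slowly.

>>> {"name": "jog_arm", "arguments": {"increments": [{"x":0,"y":0,"z":0.1,"wx":0,"wy":0,"wz":0},{"x":0,"y":0,"z":0.2,"wx":0,"wy":0,"wz":0},{"x":0,"y":0,"z":0.3,"wx":0,"wy":0,"wz":0},{"x":0,"y":0,"z":0.4,"wx":0,"wy":0,"wz":0},{"x":0,"y":0,"z":0.45,"wx":0,"wy":0,"wz":0},{"x":0,"y":0,"z":0.45,"wx":0,"wy":0,"wz":0}]}}

```text
time_s: 20.6
eef_pos: [0.5657, -0.158, 0.0738]
eef_rot: [0.755, 0.655, -0.0, -0.0]
wrist_force: [-0.1, 0.0, -1.9]
gripper_width: 0.0281
```

>>> {"name": "jog_arm", "arguments": {"increments": [{"x":0,"y":0,"z":0.05,"wx":0,"wy":0,"wz":0},{"x":0,"y":0,"z":0.05,"wx":0,"wy":0,"wz":0}]}}

```text
time_s: 20.85
eef_pos: [0.5658, -0.1581, 0.0736]
eef_rot: [0.755, 0.655, 0.0, 0.0]
wrist_force: [-1.1, 1.0, 1.1]
gripper_width: 0.0282
```

```bash
python3 - <<'E'
from h import *
st();grab('side','side13');crop('side13','c_side13',220,90,330,200,5);st()
E
```

```text
t 20.85 [ 0.5658 -0.1581  0.0736] a 81.86 z [ 3.e-04 -2.e-04 -1.e+00] F [-1.1  1.   1.1] w 0.0282
t 20.90 [ 0.5658 -0.1581  0.0736] a 81.86 z [ 4.e-04 -2.e-04 -1.e+00] F [0.3 0.2 1.8] w 0.0287
```

View pics/c_side13.png

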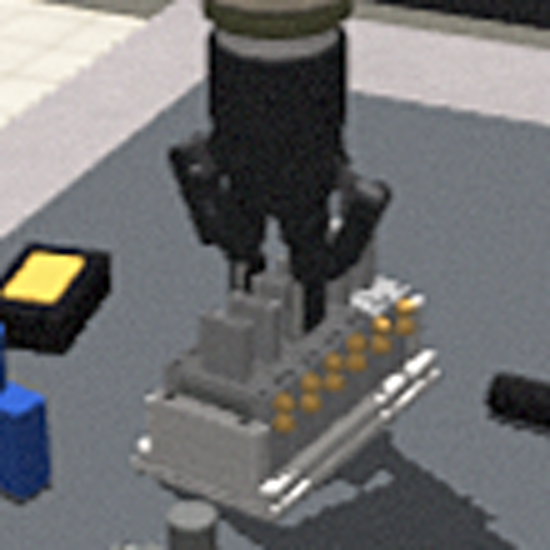

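The force changed from −3 to +1.8 N at exactly the expected height, so the module is on the floor. The connectors line up with the row. Releasing.

>>> {"name": "jog_arm", "arguments": {"increments": [{"x":0,"y":0,"z":0,"wx":0,"wy":0,"wz":0},{"x":0,"y":0,"z":0,"wx":0,"wy":0,"wz":0},{"x":0,"y":0,"z":0,"wx":0,"wy":0,"wz":0},{"x":0,"y":0,"z":0,"wx":0,"wy":0,"wz":0},{"x":0,"y":0,"z":0,"wx":0,"wy":0,"wz":0},{"x":0,"y":0,"z":0,"wx":0,"wy":0,"wz":0},{"x":0,"y":0,"z":-1,"wx":0,"wy":0,"wz":0},{"x":0,"y":0,"z":-3.5,"wx":0,"wy":0,"wz":0},{"x":0,"y":0,"z":-8,"wx":0,"wy":0,"wz":0},{"x":0,"y":0,"z":-13,"wx":0,"wy":0,"wz":0},{"x":0,"y":0,"z":-17,"wx":0,"wy":0,"wz":0},{"x":0,"y":0,"z":-18.5,"wx":0,"wy":0,"wz":0},{"x":0,"y":0,"z":-18.5,"wx":0,"wy":0,"wz":0},{"x":0,"y":0,"z":-18.5,"wx":0,"wy":0,"wz":0}], "fingers": 1}}

```text
time_s: 22.65
eef_pos: [0.5652, -0.1579, 0.2565]
eef_rot: [0.756, 0.655, -0.001, -0.001]
wrist_force: [-0.2, -0.6, -0.3]
gripper_width: 0.0852
```

```bash
python3 - <<'E'
from h import *
st();grab('wrist','w14');crop('w14','c_w14',205,80,310,245,3.6);grab('side','side14');crop('side14','c_side14',180,120,330,260,5)
E
```

```text
t 22.65 [ 0.5652 -0.1579  0.2565] a 81.86 z [-0.0027  0.0014 -1.    ] F [-0.2 -0.6 -0.3] w 0.0852
```

View pics/c_w14.png

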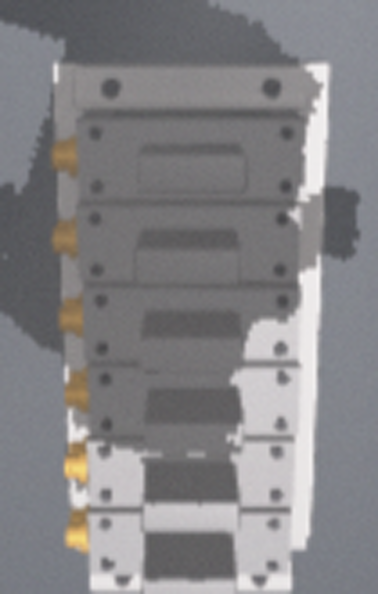

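View pics/c_side14.png

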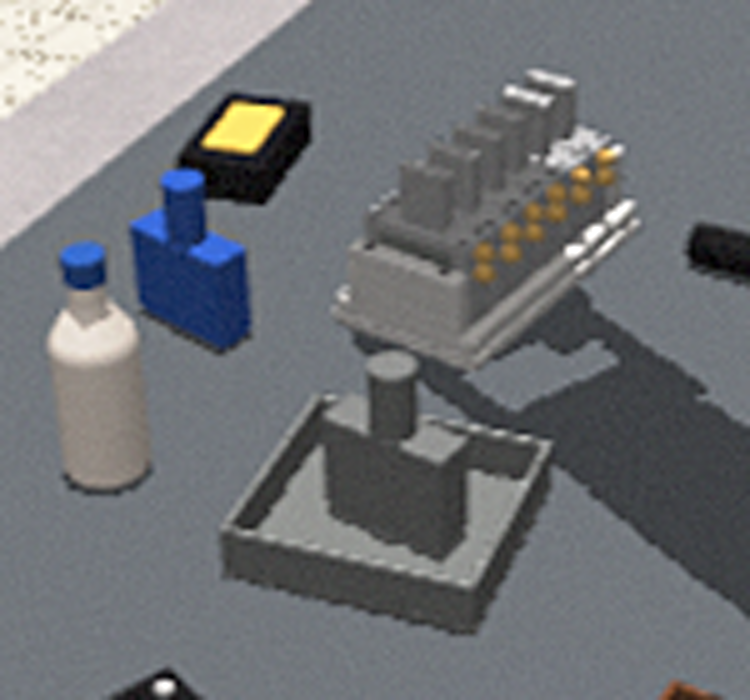

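Six modules now stand in an even row, all with connectors on the same side. The spacer stands in the grey tray. As a last check I'll compare the neighbours with the first picture.

```bash
python3 - <<'E'
from h import *
def g(fn):
    w=load(fn);hsv=cv2.cvtColor(w[1]['pixels'],cv2.COLOR_RGB2HSV)
    m=cv2.inRange(hsv,(10,90,90),(28,255,255));m[:,:200]=0;m[:,260:]=0
    n,_,s,c=cv2.connectedComponentsWithStats(m)
    return np.array([onz(w,c[i],.059)[:2] for i in range(1,n) if s[i,4]>5])
print(g('w1').round(4));print(g('w14').round(4))
w=load('w14');k=lambda u,v:(205+u/3.6-.36,80+v/3.6-.36)
H=np.array([onz(w,k(*p),.068)[:2] for p in [(101,300),(283,301),(280,348),(102,348)]]);print('new',H.mean(0),np.degrees(np.arctan2(*(H[1]+H[2]-H[0]-H[3])[::-1])))
a=load('side0')[1]['pixels'].astype(int);b=load('side14')[1]['pixels'].astype(int)
d=(np.abs(a-b).sum(2)>90).astype('uint8')
for n,(x0,y0,x1,y1) in dict(bottle=(185,165,215,222),jar=(125,205,160,245),mon=(212,135,245,162),blue=(203,150,233,192),driver=(315,160,350,182)).items(): print(n,d[y0:y1,x0:x1].sum())
st()
E
```

```text
[[ 0.5332 -0.1012]
 [ 0.5286 -0.1268]
 [ 0.5234 -0.1785]
 [ 0.5186 -0.2043]
 [ 0.5141 -0.2301]]
[[ 0.5333 -0.1013]
 [ 0.5284 -0.1268]
 [ 0.5262 -0.1527]
 [ 0.5233 -0.1785]
 [ 0.5184 -0.2046]
 [ 0.5144 -0.2298]]
new [ 0.56511619 -0.15888672] -8.25039938470214
bottle 0
jar 0
mon 0
blue 0
driver 20
t 22.75 [ 0.5653 -0.1579  0.2568] a 81.86 z [-0.0024  0.0012 -1.    ] F [ 0.1 -0.2 -0.1] w 0.0853
```

```bash
python3 - <<'E'
from h import *
for fn in ['w1','w14']:
    w=load(fn);g=w[1]['pixels'].max(2);m=(g<45).astype('uint8');m[:190]=0;m[265:]=0;m[:,:100]=0;m[:,220:]=0
    n,l,s,c=cv2.connectedComponentsWithStats(m);i=1+s[1:,4].argmax();print(fn,s[i],onz(w,c[i],.012))
print(manip.hand_in())
E
```

```text
w1 [165 263   1   1   1] [ 0.40043078 -0.30829687  0.012     ]
w14 [166 260   1   2   2] [ 0.40572865 -0.29387043  0.012     ]
the job is handed in; nothing more can be done
None
```

The job is done and handed in at about 23 s, well inside the 72 s limit. The spacer stands upright in the grey tray. The spare module is in the opened place, with its connectors on the same side as its neighbours'.

**Last checks**
- **Seating:** floor contact came at the height the grasp predicted (TCP at 73.6 mm). The wrist force went from −3 N to about +2 N there.
- **Fit:** the module measures within 0.2 mm of the place I measured beforehand, at the rack's yaw (−8.2°).
- **Neighbours:** the five other modules' connectors are within about 0.4 mm of where they were at the start.
- **Bystanders:** the bottle, jar and black box show no changed pixels between the first and last side views.

**Failed or disagreed**
- **Wrist camera:** its reported calibration carried a constant world offset of about 1.2 mm. I took the final insertion correction (1.6 mm) from held and rack features in the same image instead.
- **Screwdriver:** its side-view patch showed 20 changed pixels, and my follow-up test failed to segment it in the wrist images. So it has no numeric check; the arm did not go near it, and I put the change down to the arm or its shadow.

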